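# Clip the lid onto the stamp box

### The job

Pack up the stall's stamp box where it stands on its display stand: take its lid by the handle, put it on the box with a hook through each end slot, and press it down against the rubber seal until both hooks have snapped over it, fully home at both ends, then let go. Press firmly but never with more than 25 N, which would crack the plastic, and leave the loose goods around it where they are.

Things in the scene. Friction and masses are not known exactly. Their poses are not given: they have to be found in the camera images.
- box: Open plastic box full of small wooden stamps, 132 mm (x) by 200 mm (y) outside. Origin: centre of its underside, z up, 40 to 56 mm above the table; rim 50 mm above the origin. A springy snap hook stands outside the middle of each short end. Same after a half turn. It is carried by the tube of a fixed display stand: pushed with 4 to 8 N it sinks level, by an unknown 2 to 12 mm, to a firm stop.
- box_rim (a point): Centre of the box's mouth at rim height. A black rubber seal stands 3.6 mm proud just inside the rim; it pushes back about 13 N with the lid pressed right to the rim. With the stand at its stop, forcing both hooks over and the seal down takes 10 to 16 N in all; the clipped lid rests held between seal and barbs.
- hook_a_tip (a point): Top of the snap hook at the box's +y end, 66 mm above the box's origin, at y = 105 mm. Hook 18 mm wide (x), blade 4 mm thick (y = 103 to 107); barb to y = 110.5, underside 54.8 mm above the origin; the outer face slopes from the barb up and in to the tip. It bends inward and springs back out over the lid's end bar.
- hook_b_tip (a point): Top of the like hook at the box's -y end, y = -105 mm.
- lid: The box's lid, lying flat, right way up: plate 132 mm (x) by 236 mm (y), 4 mm thick, about 220 g. Origin: centre of its underside, z up. Slot near each end for a hook: 20 mm long (x), from y = +/-99 to +/-108 mm, closed by a 10 mm end bar. Clipped on: centred, parallel, underside 50 to 51.2 mm above the box's origin. Same after a half turn.
- lid_handle (a point): Centre of the grip bar of the lid's arched handle, 34 mm above the underside of the lid. The bar runs along the lid's y, 110 mm long, 14 mm wide (x) and 16 mm high, with 22 mm of free space under it between two posts at y = +/-49 mm.
- lid_end_a (a point): Point on the underside of the lid at the middle of its +y end bar, y = +113 mm.
- lid_end_b (a point): Point on the underside of the lid at the middle of its -y end bar, y = -113 mm.
- seal_stamp: Loose turned wooden stamp, 34 mm across, 40 mm high, standing; bystander, leave alone. Origin: centre of its foot.
- bangle: Loose brass bangle lying flat, 72 mm across, 9 mm high; bystander, leave alone. Origin: centre of its underside.
- doll: Loose wooden doll, 48 mm across, 78 mm high, standing; bystander, leave alone. Origin: centre of its foot.
- inkpad: Closed ink pad tin, 82 by 58 by 20 mm, lying flat; bystander, leave alone. Origin: centre of its underside.
There are look-alikes about, which are no part of the job. Of the things that look like the part that bears box, take the one that is farthest from the robot's base at the start.

How it is judged:
By the outcome, as a careful person would: the job done as asked, in the order asked, and still so for the second after the job is handed in, with the robot touching nothing.
It also fails if it takes over 46 s, if anything falls off the work surface, if the arm or the gripper's body presses on something with over 40 N, if the wrist force passes 120 N, or if a joint passes its speed limit or range.

### The arm

A 7-joint arm with a two-finger parallel gripper is mounted at the origin on the work surface. World frame = base frame: x ahead of the robot, y to its left, z up, the work surface at z = 0. Lengths are in m, angles in rad, forces in N, time in s.
With the tool pointing down it reaches from about 0.4 to 0.85 m from the base axis. Payload 10.4 kg.
Tool frame: the origin (TCP) lies midway between the tips of the shut fingers; the grasp point (between the pads) lies 19 mm behind it; z points along the fingers, y is the line along which they close (so a half turn about z gives the same grasp; the last joint's range is limited). The gripper opens to 87 mm and grips with 3 to 60 N. Pads are 19 mm wide; open, the fingers measure 117 mm over their backs; the gripper's body (75 mm by 190 mm) begins 51 mm behind the grasp point.
Start: joints at [1.153, 0.332, -0.065, 1.46, 0.022, 1.35, -0.088], TCP at [0.24, -0.577, 0.2] pointing down, gripper open.
Joint ranges: [-2.6, 2.6], [-0.5, 2.12], [-1.47, 1.34], [0.16, 2.42], [-1.27, 4.41], [0.06, 2.06], [-2.6, 2.6]. Speed limits (rad/s): [2.22, 2.22, 2.79, 2.79, 3.14, 3.14, 3.14].

### API

Orientations are given as a unit quaternion [w, x, y, z].
In Python, from rig import ctrl gives the robot as it stands. The module is installed in compiled form; this text tells all that it offers.
- The arm moves only by the tool servo_tool, never from a script. Its argument "plan" is a list of rows, each a list of 7 numbers: the shift along the world's x, y, z in cm, then the turn, a rotation vector about the world's x, y, z in rad, then the opening, from 0 (shut) to 1 (fully open). In form: [[dx, dy, dz, ax, ay, az, grip], ...]. A call has 1 to 12 rows; each row shifts and turns the commanded pose from where the row before left it; what a row does not reach is not made up. A row lasts 1/10 s, in which the tool goes at most 50 mm and 8.59 degrees, less where a joint would pass 70% of its speed; a pose out of reach is approached as far as the arm can. A call with a gripper value outside its range is refused whole. The fingers move at their own pace and stop on an object; the grip force is fixed at half the most. Time passes only in rows, so rows that do not move let the fingers close. It gives the time, the measured TCP pose, the force, the opening and the grip force at its end, in the units of the state.
- ctrl.observe(): the state, without advancing time (a new reading comes with each control period).
- ctrl.camera(name): name is "side" or "top" or "wrist"; returns a dict with "pixels" (384x512x3 uint8, blue, green, red), "depth" (384x512 float32, m along the optical axis (not along the pixel's ray), 0 where there is no reading), "mtx" (3x3 intrinsics, pixels), "R" (3x3) and "t" (3): a world point X has camera coordinates R X + t; the wrist camera has in their place "tool_from_camera" (4x4, takes a point from camera to tool coordinates, whose origin is the TCP and whose axes are the flange's). Camera axes: x right, y down, z forward; pixel columns grow to the right and rows downward; lengths in m; the calibration is good to about 2 mm. A picture is of the moment at which its call begins: read the wrist's pose just before it.
- ctrl.finish_job(): hands the job in; it is judged then, once.
The state is a dict: "time": time; "qpos": joint angles; "joint_vel": joint speeds; "joint_efforts": joint torques, N m; "tcp_pos": TCP position; "orientation": TCP orientation; "force": force on the tool from outside, world axes, zero at the start; "moment": the same for the moment, N m; "gripper_width": finger opening in m; "grasp_force": force on a finger pad.
Only numpy, scipy, OpenCV 4.12 (cv2) and the standard library are available. Lean on these libraries where they do the work, as an engineer would, in place of code of your own. Each camera call takes 0.05 s, during which the arm holds its last target. There are 200 camera calls.

## Working session

There is one attempt and no reset: what is moved stays moved. The work goes in short steps, Python scripts to look and compute and a tool call to move; the robot and the scene stay as the last step left them, time stands still between calls to the robot, and variables do not carry over. Pictures are saved under pics/ and viewed, at most 10 in all, crops included, and the job is handed in when it is done.

Besides the shell and the picture viewer there is one more tool, called after "Request:" by a JSON object that holds its "api" and its "payload". servo_tool: Moves the arm, as the interface text tells. Its arguments: {"type":"object","properties":{"plan":{"type":"array","items":{"type":"array","items":{"type":"number"}}}},"required":["plan"]}

```bash
mkdir -p pics && cat > h.py <<'E'
import numpy as np, cv2
from rig import ctrl
def shot(name, save=None):
    o=ctrl.observe(); c=ctrl.camera(name)
    if 'tool_from_camera' in c and c.get('R') is None:
        w,x,y,z=o['orientation']
        from scipy.spatial.transform import Rotation as Ro
        T=np.eye(4);T[:3,:3]=Ro.from_quat([x,y,z,w]).as_matrix();T[:3,3]=o['tcp_pos']
        M=np.linalg.inv(T@np.array(c['tool_from_camera'])); c['R']=M[:3,:3];c['t']=M[:3,3]
    c['R']=np.array(c['R']);c['t']=np.array(c['t']).ravel();c['K']=np.array(c['mtx'])
    if save: cv2.imwrite(save,c['pixels'])
    return c
def onplane(c,uv,z):
    uv=np.atleast_2d(uv).astype(float); d=np.c_[uv,np.ones(len(uv))]@np.linalg.inv(c['K']).T@c['R']
    o=-c['R'].T@c['t']; s=(z-o[2])/d[:,2]; return o+d*s[:,None]
def cloud(c):
    h,w=c['depth'].shape; v,u=np.mgrid[:h,:w]; D=c['depth']
    p=np.stack([u*D,v*D,D],-1)@np.linalg.inv(c['K']).T
    P=(p-c['t'])@c['R']; P[D==0]=np.nan; return P
def proj(c,X):
    q=(np.atleast_2d(X)@c['R'].T+c['t'])@c['K'].T; return q[:,:2]/q[:,2:]
E
python3 - <<'E'
from h import *
a=shot('top');b=shot('side')
im=np.hstack([a['pixels'],b['pixels']]);
cv2.imwrite('pics/a.png',a['pixels']);cv2.imwrite('pics/b.png',b['pixels'])
np.savez('top.npz',**{k:a[k] for k in('pixels','depth','R','t','K')})
for c in(a,b): print(-c['R'].T@c['t'], c['R'].round(2).tolist())
print(ctrl.observe())
E
```

```text
[ 0.39669146 -0.04633354  1.04669058] [[-0.02, -1.0, -0.01], [-0.99, 0.02, -0.15], [0.16, 0.01, -0.99]]
[0.43182957 0.88804275 0.88380308] [[-0.99, -0.12, -0.0], [-0.08, 0.64, -0.76], [0.09, -0.76, -0.64]]
{'time': 0.1, 'qpos': array([ 1.15341864,  0.33278169, -0.0646909 ,  1.46084843,  0.02154305,
        1.34992321, -0.08851671]), 'joint_vel': array([ 1.92382854e-03, -1.40000862e-03,  7.69459358e-06, -1.52248630e-03,
        9.68452457e-04,  1.24012399e-03,  1.66912672e-03]), 'joint_efforts': array([ 2.24364710e-03, -6.24543428e+01,  2.50625907e-02, -3.90718925e+01,
       -6.14538020e-02,  3.66412173e-02,  9.47425178e-05]), 'tcp_pos': array([ 0.24023954, -0.57657131,  0.19955459]), 'orientation': array([-6.21453337e-04,  9.80583639e-01,  1.96100291e-01, -1.27436304e-04]), 'force': array([-0.53312966,  0.97820505,  0.90196679]), 'moment': array([ 0.0135446 , -0.03633217, -0.00579462]), 'grasp_force': 0.0, 'gripper_width': 0.08721428832761256}
```

View pics/a.png

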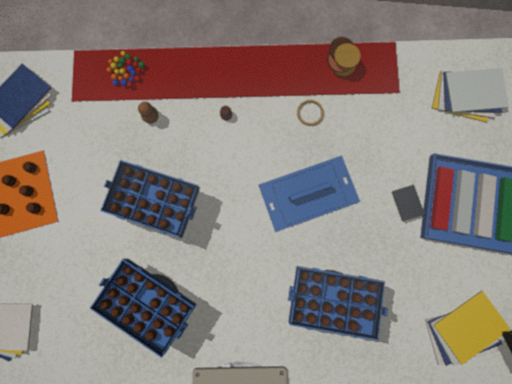

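View pics/b.png

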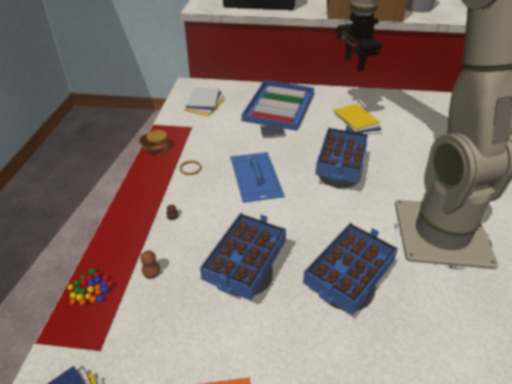

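Top view: the candidates for the box on its stand are at (152,198), (143,307) and (337,302). The one at (152,198) looks farthest from the base at about (240,390). The lid is at (309,194), with slots at (271,206) and (346,181) and the handle at (312,196). Bystanders are the doll (148,112), stamp (226,113), bangle (311,113) and inkpad (407,203).

```bash
python3 - <<'E'
from h import *
c=dict(np.load('top.npz')); P=cloud(c); im=c['pixels']; hsv=cv2.cvtColor(im,cv2.COLOR_BGR2HSV)
m=cv2.inRange(hsv,(100,90,40),(125,255,255))
n,L,S,C=cv2.connectedComponentsWithStats(cv2.morphologyEx(m,cv2.MORPH_CLOSE,np.ones((7,7))))
for i in range(1,n):
    if S[i,4]<1500: continue
    q=P[(L==i)&(m>0)]; q=q[~np.isnan(q[:,0])]
    print(i,S[i],C[i].round(),'zpct',np.percentile(q[:,2],[5,25,50,75,95,99.5]).round(4))
    zt=np.percentile(q[:,2],97); 
    if S[i,4]<12000:
        k=q[q[:,2]>np.percentile(q[:,2],50)-0.012] if q[:,2].max()>.06 else q
        r=cv2.minAreaRect((k[:,:2]*1000).astype(np.float32)); print('   rect',np.round(r[0],1),np.round(r[1],1),round(r[2],1),'dist',np.hypot(*r[0]).round())
    cv2.imwrite('pics/mask.png',m)
def z(u,v): return P[v-1:v+2,u-1:u+2].reshape(-1,3).mean(0).round(4)
for uv in [(108,183),(195,212),(271,206),(346,181),(290,201),(340,190),(312,196)]: print(uv,z(*uv))
big=cv2.resize(im[140:250,90:370],None,fx=2.85,fy=2.85,interpolation=cv2.INTER_CUBIC); cv2.imwrite('pics/c.png',big)
E
```

```text
1 [   0   65   50   63 1804] [20. 95.] zpct [0.0226 0.0243 0.0257 0.027  0.0288 0.0304]
   rect [827.  585.3] [110.8 145.5] 49.6 dist 1013.0
5 [ 422  154   90   99 2823] [465. 203.] zpct [0.003  0.0052 0.0069 0.0144 0.0326 0.035 ]
   rect [ 508.2 -606. ] [232.5 218.4] 78.5 dist 791.0
6 [ 259  157  100   74 4302] [308. 193.] zpct [0.0029 0.0048 0.0061 0.0076 0.041  0.046 ]
   rect [ 546.2 -190.6] [129.3 233.4] 18.2 dist 578.0
7 [ 102  161   95   76 2871] [153. 201.] zpct [0.0593 0.0615 0.0658 0.0878 0.107  0.1179]
   rect [527.8 202.1] [215.7 132.9] 70.6 dist 565.0
9 [  91  260  104   97 4044] [144. 306.] zpct [0.0646 0.0674 0.0777 0.102  0.1116 0.1228]
   rect [278.7 213.6] [216.2 134.8] 56.3 dist 351.0
10 [ 289  267   98   73 3359] [338. 305.] zpct [0.0643 0.0667 0.0699 0.0883 0.1109 0.1228]
   rect [ 277.8 -228.4] [215.4 134.5] 79.3 dist 360.0
(108, 183) [0.5657 0.3005 0.1097]
(195, 212) [0.4994 0.1041 0.0323]
(271, 206) [ 0.5137 -0.091   0.0025]
(346, 181) [ 0.5758 -0.2912  0.0007]
(290, 201) [ 0.5246 -0.1404  0.0112]
(340, 190) [ 0.5514 -0.273   0.0058]
(312, 196) [ 0.537  -0.1988  0.007 ]
```

View pics/c.png

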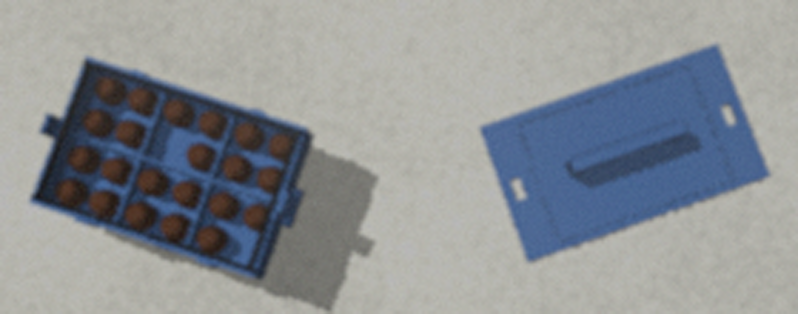

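The close crop confirms the choice: the stand-borne box centred near (175,170) in the crop, with hooks at (50,125) and (290,208). The rival boxes lie at 351 and 360 mm from the base and this one at 565 mm. The lid's slots are at (517,189) and (729,116) in the crop. Next I hover over the lid.

Request:
{"api": "servo_tool", "payload": {"plan": [[2.55, 3.22, 0.4, 0, 0, 0.123, 1], [2.55, 3.22, 0.4, 0, 0, 0.123, 1], [2.55, 3.22, 0.4, 0, 0, 0.123, 1], [2.55, 3.22, 0.4, 0, 0, 0.123, 1], [2.55, 3.22, 0.4, 0, 0, 0.123, 1], [2.55, 3.22, 0.4, 0, 0, 0.123, 1], [2.55, 3.22, 0.4, 0, 0, 0.123, 1], [2.55, 3.22, 0.4, 0, 0, 0.123, 1], [2.55, 3.22, 0.4, 0, 0, 0.123, 1], [2.55, 3.22, 0.4, 0, 0, 0.123, 1], [2.55, 3.22, 0.4, 0, 0, 0.123, 1], [2.55, 3.22, 0.4, 0, 0, 0.123, 1]]}}

```text
time: 1.3
tcp_pos: [0.5471, -0.1891, 0.2483]
orientation: [-0.0, 0.592, 0.806, -0.0]
force: [0.1, -0.7, -0.1]
gripper_width: 0.0874
grasp_force: 0.0
```

```bash
python3 - <<'E'
from h import *
o=ctrl.observe();print(o['tcp_pos'],o['orientation'],o['qpos'].round(2),o['force'],o['moment'])
c=shot('wrist','pics/d.png');print(c.get('tool_from_camera'))
np.savez('w1.npz',**{k:c[k] for k in('pixels','depth','R','t','K')})
E
```

```text
[ 0.54705197 -0.18913914  0.24826309] [-9.94215292e-05  5.91552346e-01  8.06266587e-01 -5.36075991e-05] [ 0.69  0.25 -0.53  1.49  0.13  1.43  0.47] [ 0.14439673 -0.69430983 -0.13319664] [-0.03656891 -0.19490252 -0.03106944]
[[-9.56315451e-05 -9.68933568e-01 -2.47321108e-01  6.66591302e-02]
 [ 9.99999946e-01 -1.70599390e-04  2.81690213e-04 -6.60871542e-04]
 [-3.15131933e-04 -2.47321068e-01  9.68933532e-01 -1.83598810e-01]
 [ 0.00000000e+00  0.00000000e+00  0.00000000e+00  1.00000000e+00]]
```

View pics/d.png

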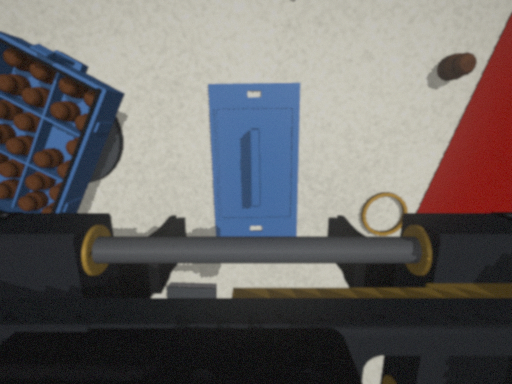

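The wrist view shows the lid upright in the picture, slots at (254,94) and (256,228), handle bar at (252,165), and the rival box at far left. I'll take the lid pose from the slots and edges.

```bash
python3 - <<'E'
from h import *
def lid(c,roi,zt):
    x0,x1,y0,y1=roi; hsv=cv2.cvtColor(c['pixels'],cv2.COLOR_BGR2HSV); m=cv2.inRange(hsv,(100,110,50),(125,255,255)); k=np.zeros_like(m);k[y0:y1,x0:x1]=m[y0:y1,x0:x1]
    n,L,S,C=cv2.connectedComponentsWithStats(k); i=1+np.argmax(S[1:,4]); b=(L==i).astype(np.uint8)
    h=cv2.fillPoly(b.copy(),[max(cv2.findContours(b,0,2)[0],key=cv2.contourArea)],1)-b
    h[:, :x0+5]=0
    n,L2,S2,C2=cv2.connectedComponentsWithStats(h); s=[C2[j] for j in range(1,n) if S2[j,4]>8]; print([ (C2[j].round(1),S2[j,4]) for j in range(1,n) if S2[j,4]>8])
    return b,s
for f,roi in(('w1.npz',(200,310,75,240)),('top.npz',(255,365,150,240))):
    c=dict(np.load(f)); b,s=lid(c,roi,.004)
    g=onplane(c,np.array(s),.003); print(g.round(4))
    r=cv2.minAreaRect((onplane(c,np.argwhere(b)[:,::-1],.004)[:,:2]*1000).astype(np.float32));print(np.round(r[0],1),np.round(r[1],1),round(r[2],2))
c=dict(np.load('w1.npz'));P=cloud(c); 
q=P[120:210,240:265].reshape(-1,3); q=q[q[:,2]>.03];print('bar',len(q),np.median(q,0).round(4),q.min(0).round(4),q.max(0).round(4))
r=cv2.minAreaRect((q[:,:2]*1000).astype(np.float32));print(np.round(r[0],1),np.round(r[1],1),round(r[2],2))
E
```

```text
[(array([253.6,  93.9]), np.int32(137)), (array([255.3, 227.7]), np.int32(86))]
[[ 0.512  -0.0928  0.003 ]
 [ 0.5759 -0.2886  0.003 ]]
[ 544.4 -191.4] [128.  233.9] 18.19
[(array([345.1, 179.9]), np.int32(46)), (array([327.2, 190.5]), np.int32(34)), (array([317.2, 192.9]), np.int32(12)), (array([304.7, 199.1]), np.int32(31)), (array([294.8, 201.1]), np.int32(19)), (array([271.4, 206. ]), np.int32(49))]
[[ 0.5785 -0.2886  0.003 ]
 [ 0.5513 -0.2399  0.003 ]
 [ 0.5454 -0.2135  0.003 ]
 [ 0.5298 -0.1798  0.003 ]
 [ 0.5251 -0.1538  0.003 ]
 [ 0.5135 -0.0921  0.003 ]]
[ 545.9 -190.3] [127.3 230.5] 18.27
bar 749 [ 0.5433 -0.1873  0.041 ] [ 0.5224 -0.2433  0.0338] [ 0.5673 -0.1372  0.0434]
[ 544.3 -189.9] [ 13.9 108.2] 18.5
```

Request:
{"api": "servo_tool", "payload": {"plan": [[-0.27, -0.14, -4.5, 0, 0, 0.011, 1], [0, 0, -4.5, 0, 0, 0, 1], [0, 0, -4.5, 0, 0, 0, 0.6], [0, 0, -4.5, 0, 0, 0, 0.4], [0, 0, -3, 0, 0, 0, 0.4], [0, 0, -1.5, 0, 0, 0, 0.4], [0, 0, -0.8, 0, 0, 0, 0.4], [0, 0, 0, 0, 0, 0, 0], [0, 0, 0, 0, 0, 0, 0], [0, 0, 0, 0, 0, 0, 0], [0, 0, 0, 0, 0, 0, 0]]}}

```text
time: 2.45
tcp_pos: [0.5444, -0.1922, 0.0164]
orientation: [0.001, 0.589, 0.808, 0.0]
force: [0.3, 0.1, -0.6]
gripper_width: 0.0226
grasp_force: 0.0
```

Request:
{"api": "servo_tool", "payload": {"plan": [[0, 0, 0, 0, 0, 0, 0], [0, 0, 0, 0, 0, 0, 0], [0, 0, 0, 0, 0, 0, 0], [0, 0, 0, 0, 0, 0, 0], [0, 0, 0, 0, 0, 0, 0]]}}

```text
time: 2.95
tcp_pos: [0.5442, -0.192, 0.0159]
orientation: [0.001, 0.589, 0.808, 0.0]
force: [-0.1, -0.1, 5.3]
gripper_width: 0.0132
grasp_force: 30.0
```

Request:
{"api": "servo_tool", "payload": {"plan": [[0, 0, 2, 0, 0, 0, 0], [0, 0, 4, 0, 0, 0, 0], [0, 0, 4, 0, 0, 0, 0], [1.7, 3.2, 2.7, 0, 0, -0.082, 0], [1.7, 3.3, 2.7, 0, 0, -0.082, 0], [1.7, 3.3, 2.7, 0, 0, -0.082, 0], [1.7, 3.3, 2.7, 0, 0, -0.082, 0], [1.7, 3.3, 2.7, 0, 0, -0.082, 0], [1.7, 3.2, 2.7, 0, 0, -0.082, 0], [1.8, 3.2, 2.6, 0, 0, -0.082, 0], [1.8, 3.2, 2.6, 0, 0, -0.076, 0], [0, 0, 0, 0, 0, 0, 0]]}}

```text
time: 4.15
tcp_pos: [0.6828, 0.075, 0.3313]
orientation: [-0.001, 0.815, 0.58, 0.002]
force: [-1.1, 0.8, -1.4]
gripper_width: 0.0131
grasp_force: 30.0
```

```bash
python3 - <<'E'
from h import *
o=ctrl.observe();print(o['tcp_pos'],o['orientation'],o['qpos'].round(2),o['force'],o['moment'],o['gripper_width'])
c=shot('wrist','pics/e.png')
np.savez('w2.npz',**{k:c[k] for k in('pixels','depth','R','t','K')});print(c['K'])
E
```

```text
[0.68276554 0.07502394 0.33129417] [-0.00103268  0.81492423  0.57956218  0.0022599 ] [ 0.13  0.5  -0.52  1.    0.24  1.69 -0.64] [-1.07768044  0.77157314 -1.44071661] [-0.04477035 -0.01884026  0.009408  ] 0.013144070310999772
[[282.06034479   0.         256.33625223]
 [  0.         282.06034479 191.44398203]
 [  0.           0.           1.        ]]
```

View pics/e.png

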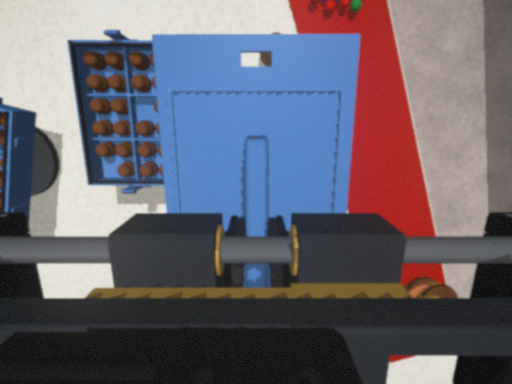

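Wrist view: the box stands beside the held lid, with hook a at (117,36) and hook b at (137,189). The lid's front slot is at (256,59).

```bash
python3 - <<'E'
from h import *
c=dict(np.load('w2.npz'));P=cloud(c)
for n,(x0,x1,y0,y1) in {'a':(95,140,22,46),'b':(105,160,175,200)}.items():
    q=P[y0:y1,x0:x1]; z=q[...,2]; print(n,np.nanpercentile(z,[50,90,98,99.8]).round(4))
    zt=np.nanpercentile(z,99); 
    v,u=np.where(z>zt-.010); k=q[v,u]
    print(' px',u.min()+x0,u.max()+x0,v.min()+y0,v.max()+y0,'n',len(k),'mean',k.mean(0).round(4))
    r=cv2.minAreaRect((k[:,:2]*1000).astype(np.float32));print(' rect',np.round(r[0],1),np.round(r[1],1),round(r[2],1))
q=P[30:200,60:152].reshape(-1,3);q=q[~np.isnan(q[:,0])];print('hist',np.histogram(q[:,2],bins=np.arange(.04,.14,.005)))
# top view tips
t=dict(np.load('top.npz'));Q=cloud(t)
for n,(x0,x1,y0,y1) in {'a':(100,115,176,192),'b':(185,202,200,216)}.items():
    q=Q[y0:y1,x0:x1]; z=q[...,2]; zt=np.nanmax(z); v,u=np.where(z>.102); k=q[v,u]; print('top',n,zt.round(4),len(k),k.mean(0).round(4) if len(k) else '', (u.mean()+x0,v.mean()+y0) if len(k) else '')
# lid in hand: slot
cc=c['pixels'];g=P[40:210,150:360].reshape(-1,3);print('lid plate z', np.nanmedian(g[:,2]))
# enlarged crops
cv2.imwrite('pics/f.png',np.vstack([cv2.resize(cc[15:60,80:280],None,fx=4,fy=4,interpolation=cv2.INTER_CUBIC),cv2.resize(cc[160:205,80:280],None,fx=4,fy=4,interpolation=cv2.INTER_CUBIC)]))
E
```

```text
a [-1.000e-04  1.046e-01  1.152e-01  1.167e-01]
 px 103 120 30 35 n 96 mean [0.5648 0.3026 0.1124]
 rect [563.6 304.1] [ 6.5 19.5] 71.7
b [0.0585 0.1036 0.1134 0.1163]
 px 117 159 181 193 n 81 mean [0.4947 0.1048 0.111 ]
 rect [507.1 104.4] [18.3 62. ] 71.0
hist (array([   0,    0,    0, 1971,  592,  635, 1554, 1145, 1186, 2001,  111,
        590, 1187,   69,   73,   37,    0,    0,    0]), array([0.04 , 0.045, 0.05 , 0.055, 0.06 , 0.065, 0.07 , 0.075, 0.08 ,
       0.085, 0.09 , 0.095, 0.1  , 0.105, 0.11 , 0.115, 0.12 , 0.125,
       0.13 , 0.135]))
top a 0.1211 71 [0.5633 0.2969 0.1087] (np.float64(109.59154929577466), np.float64(184.0281690140845))
top b 0.1212 68 [0.501  0.1072 0.1093] (np.float64(188.88235294117646), np.float64(208.1764705882353))
lid plate z 0.31830423984497647
```

View pics/f.png

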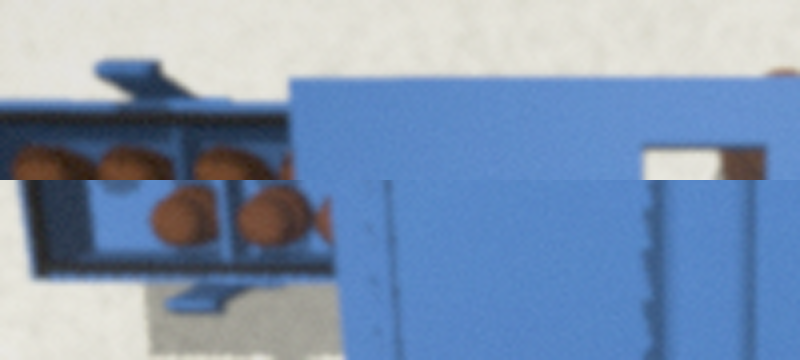

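The crops show the hook a tip at about (112,32) and the hook b tip at about (129,190) in full-image pixels, both clear. Now I'll compute the sub-pixel positions of tips and lid in the same camera.

```bash
cat > m.py <<'E'
from h import *
c=dict(np.load('w2.npz'));P=cloud(c);im=c['pixels'];hsv=cv2.cvtColor(im,cv2.COLOR_BGR2HSV)
blue=cv2.inRange(hsv,(100,90,50),(128,255,255))>0
Z=.1165; T=[]
for n,(x0,x1,y0,y1) in {'a':(98,126,26,42),'b':(114,142,183,197)}.items():
    z=P[y0:y1,x0:x1,2]; b=blue[y0:y1,x0:x1]
    for d in(.003,.006):
        v,u=np.where((z>Z-d)&b); print(n,d,len(u),(u.min()+x0,u.max()+x0,v.min()+y0,v.max()+y0),onplane(c,[u.mean()+x0,v.mean()+y0],Z-d/2).round(4),P[y0:y1,x0:x1][v,u].mean(0).round(4))
    T.append(P[y0:y1,x0:x1][v,u].mean(0))
T=np.array(T);d=T[0]-T[1];print('len',np.hypot(*d[:2]),'yaw(y axis)',np.degrees(np.arctan2(-d[0],d[1])),'centre',T.mean(0))
# lid plane fit
g=P[45:200,170:345].reshape(-1,3);g=g[np.abs(g[:,2]-.3183)<.004]
A=np.c_[g[:,:2],np.ones(len(g))];s=np.linalg.lstsq(A,g[:,2],rcond=None)[0];print('lid plane slope',s,'n',len(g))
zl=.3190
# edges (subpixel on gradient of blueness)
f=im[...,2].astype(float) # red channel: low in lid
def edge(line,th):
    k=np.where((line[:-1]>th)!=(line[1:]>th))[0]; return [i+(line[i]-th)/(line[i]-line[i+1]) for i in k]
for z in(zl,):
    top=[];
    for u in range(175,240,3): 
        e=edge(f[28:44,u],(f[28:31,u].mean()+f[42:46,u].mean())/2)
        if e: top.append((u,28+e[0]))
    for u in range(285,345,3):
        e=edge(f[28:44,u],(f[28:31,u].mean()+f[42:46,u].mean())/2)
        if e: top.append((u,28+e[0]))
    X=onplane(c,top,z)[:,:2]; vx,vy,x0,y0=cv2.fitLine((X*1000).astype(np.float32),cv2.DIST_HUBER,0,.01,.01).ravel()
    print('front edge dir deg',np.degrees(np.arctan2(vy,vx)),'pt',x0,y0,len(top))
h=(~blue[45:75,232:282]).astype(np.uint8); n,L,S,C=cv2.connectedComponentsWithStats(h); j=1+np.argmax(S[1:,4]); print('slot',S[j],C[j]+[232,45],onplane(c,C[j]+[232,45],zl-.002))
rgt=[];lft=[]
for v in range(60,200,5):
    e=edge(f[v,345:372],(f[v,340:346].mean()+f[v,366:372].mean())/2)
    if e: rgt.append((345+e[0],v))
X=onplane(c,rgt,zl)[:,:2]; vx,vy,x0,y0=cv2.fitLine((X*1000).astype(np.float32),cv2.DIST_HUBER,0,.01,.01).ravel();print('right edge dir',np.degrees(np.arctan2(vy,vx)),x0,y0)
E
python3 m.py
```

```text
a 0.003 40 (np.int64(105), np.int64(117), np.int64(31), np.int64(34)) [[0.5648 0.3023 0.115 ]] [0.5648 0.3022 0.1152]
a 0.006 53 (np.int64(105), np.int64(118), np.int64(31), np.int64(34)) [[0.565  0.3022 0.1135]] [0.5654 0.3018 0.1146]
b 0.003 25 (np.int64(122), np.int64(133), np.int64(190), np.int64(192)) [[0.4943 0.1055 0.115 ]] [0.4943 0.1055 0.115 ]
b 0.006 39 (np.int64(122), np.int64(134), np.int64(189), np.int64(192)) [[0.4948 0.1047 0.1135]] [0.495  0.1048 0.114 ]
len 0.2092257677254557 yaw(y axis) -19.6555595900851 centre [0.53018922 0.20328935 0.1142562 ]
lid plane slope [-0.00137104 -0.00115993  0.31954924] n 25082
front edge dir deg -19.106485 pt 725.67035 185.78262 42
slot [  8   6  32  16 473] [255.02114165  58.74841438] [[0.71614802 0.17415412 0.317     ]]
right edge dir 70.98205 764.13574 110.53653
```

Request:
{"api": "servo_tool", "payload": {"plan": [[-3.05, 2.55, 0, 0, 0, -0.01, 0], [-3.05, 2.55, 0, 0, 0, 0, 0], [-3.05, 2.55, 0, 0, 0, 0, 0], [-3.05, 2.55, -2, 0, 0, 0, 0], [-3.07, 2.54, -4, 0, 0, 0, 0], [0, 0, -4, 0, 0, 0, 0], [0, 0, -4, 0, 0, 0, 0], [0, 0, -3, 0, 0, 0, 0], [0, 0, -1, 0, 0, 0, 0], [0, 0, 0, 0, 0, 0, 0], [0, 0, 0, 0, 0, 0, 0]]}}

```text
time: 5.3
tcp_pos: [0.5332, 0.1925, 0.1552]
orientation: [0.0, 0.819, 0.573, 0.001]
force: [0.4, 0.7, -1.8]
gripper_width: 0.0134
grasp_force: 30.0
```

```bash
python3 - <<'E'
from h import *
o=ctrl.observe();print(o['tcp_pos'],o['orientation'],o['qpos'].round(2),o['force'],o['moment'],o['gripper_width'])
ims=[]
for n in('wrist','top','side'):
    c=shot(n); np.savez('h_%s.npz'%n,**{k:c[k] for k in('pixels','depth','R','t','K')})
    a=c['pixels']; ims.append({'wrist':cv2.resize(a[0:220,100:420],(800,550))[:300], 'top':cv2.resize(a[155:250,90:225],(422,297)),'side':cv2.resize(a[190:310,180:333],(378,297))}[n])
cv2.imwrite('pics/g.png',np.vstack([ims[0],np.hstack(ims[1:])]))
E
```

```text
[0.53322076 0.19246301 0.15520641] [2.65980397e-04 8.19261116e-01 5.73420105e-01 7.32232189e-04] [ 0.09  0.29 -0.61  1.65  0.17  1.25 -0.91] [ 0.41638808  0.69975049 -1.83556881] [-0.03606267 -0.12109334 -0.05428491] 0.013365895505118667
```

View pics/g.png

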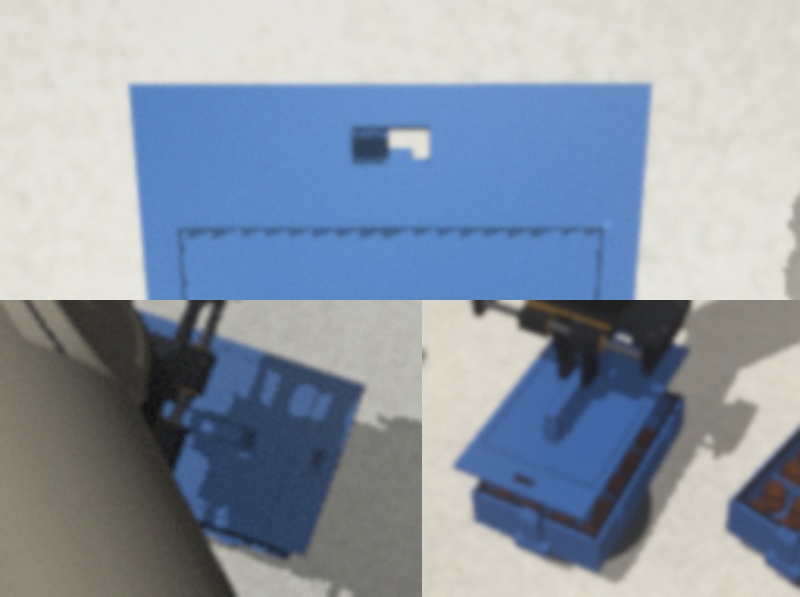

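The wrist crop shows the front slot at (390,145) over the hook, shifted toward the left: the last lateral step was clipped and the lid is about 10 mm short. Correcting that.

Request:
{"api": "servo_tool", "payload": {"plan": [[-0.31, 0.99, 0, 0, 0, 0.004, 0], [0, 0, -0.6, 0, 0, 0, 0], [0, 0, 0, 0, 0, 0, 0], [0, 0, 0, 0, 0, 0, 0]]}}

```text
time: 5.85
tcp_pos: [0.5292, 0.2023, 0.1476]
orientation: [0.0, 0.818, 0.575, -0.0]
force: [-0.0, 1.2, -2.4]
gripper_width: 0.0132
grasp_force: 30.0
```

```bash
python3 - <<'E'
from h import *
o=ctrl.observe();print(o['tcp_pos'],o['orientation'],o['force'],o['moment'],o['gripper_width'])
ims=[]
for n in('wrist','side'):
    c=shot(n); np.savez('h_%s.npz'%n,**{k:c[k] for k in('pixels','depth','R','t','K')})
    a=c['pixels']; ims.append({'wrist':cv2.resize(a[25:85,205:305],(800,480),interpolation=cv2.INTER_CUBIC)[:300],'side':cv2.resize(a[190:310,150:350],(800,480),interpolation=cv2.INTER_CUBIC)[100:400]}[n])
cv2.imwrite('pics/i.png',np.vstack(ims))
E
```

```text
[0.52924556 0.20234178 0.14756581] [ 1.72569274e-05  8.17928098e-01  5.75320385e-01 -2.85159567e-04] [-0.0253208   1.16960917 -2.38278005] [-0.0147118  -0.04517793  0.0074963 ] 0.013207930136698366
```

View pics/i.png

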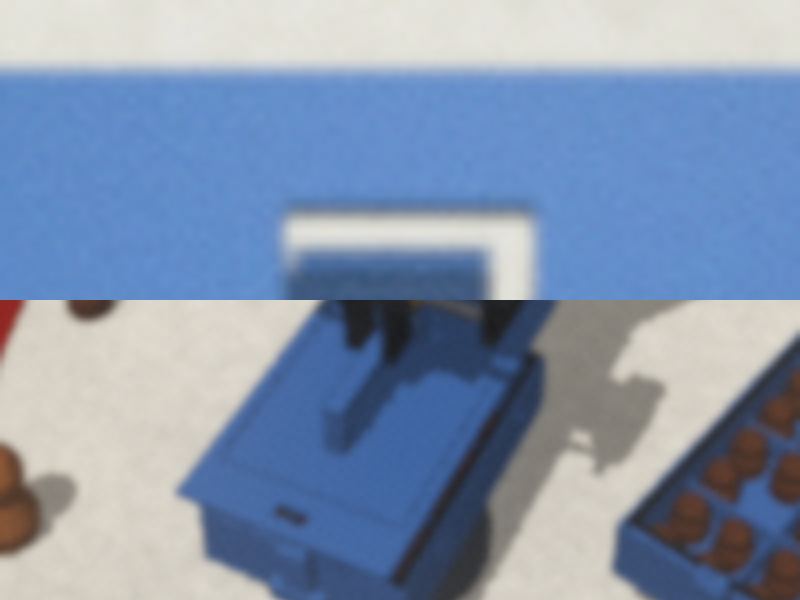

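Wrist crop: the hook a tip (297–488) sits inside the slot (283–537), biased left by about 1.7 mm. Next I quantify this and check yaw by the rim edge and the b end in the top view.

```bash
python3 - <<'E'
from h import *
c=shot('top');np.savez('h_top.npz',**{k:c[k] for k in('pixels','depth','R','t','K')})
w=dict(np.load('h_wrist.npz'));im=w['pixels'];P=cloud(w)
print('red rows 48..68 x cols 238..274');print(im[48:70,238:275:1,2])
print((P[50:68,238:275:2,2]*1000).round(0).astype(int))
# box left rim edge yaw in w2
c2=dict(np.load('w2.npz'));f=c2['pixels'][...,2].astype(float);pts=[]
for v in range(55,175,4):
    l=f[v,60:100]; i=np.argmin(np.diff(l)); th=(l[max(i-4,0)]+l[min(i+4,39)])/2
    k=[j for j in range(max(i-4,0),min(i+4,38)) if l[j]>th>=l[j+1]]
    if k: j=k[0]; pts.append((60+j+(l[j]-th)/(l[j]-l[j+1]),v))
X=onplane(c2,pts,.1015)[:,:2]*1000;vx,vy,x0,y0=cv2.fitLine(X.astype(np.float32),cv2.DIST_HUBER,0,.01,.01).ravel()
r=(X-[x0,y0])@[-vy,vx];print('left rim dir',np.degrees(np.arctan2(vy,vx)),x0,y0,len(pts),np.abs(r).mean())
E
```

```text
red rows 48..68 x cols 238..274
[[ 99  98  97  97 100 100 100 101  98 101  98 100 100  97  97 101  98 101
   99 103 102 101 100 103  98 103 105 100 100  99 102  99 100 100 103 102
  100]
 [100 100  99  95  96  96  95  98  94  91  93  94  96  96  96  96  97  95
   95  96  95  94  97  94  96  98  96  90  98  99  96  97  98  99 101 103
  104]
 [ 98  99  98  94  94  95  96  98  95  97  94  97  95  96  91  91  94  94
   94  95  92  95  94  97  95  95  96  93  96  95  96  94  92  95  97 103
  102]
 [101  99 109 123 131 129 130 131 132 128 129 131 130 129 129 129 131 132
  129 131 132 129 132 128 132 131 130 125 128 127 131 130 120 112 103 100
  102]
 [100 110 137 173 186 186 191 192 190 190 190 191 189 186 187 189 190 189
  188 191 190 190 187 189 188 186 185 184 183 184 187 185 172 144 119 104
   99]
 [100 114 160 205 218 219 220 220 222 221 220 221 220 220 220 220 220 219
  221 220 220 220 220 220 219 218 216 217 219 220 219 218 208 170 130 107
  103]
 [101 120 162 206 220 219 220 220 220 221 220 220 220 219 220 219 219 220
  221 220 220 220 219 219 219 219 219 217 223 225 228 226 216 18
[... 9220 characters left out ...]
   135
                   134                  135                  135
                   133                  135                  136
                   134]
 [                 135                  134                  135
                   135                  136                  136
                   135 -9223372036854775808                  134
                   134                  135                  134
                   135                  135                  135
                   135                  134                  134
                   135]]
left rim dir 70.497086 469.24866 228.7066 30 0.06162877519723084<stdin>:5: RuntimeWarning: invalid value encountered in cast
```

```bash
python3 - <<'E'
from h import *
w=dict(np.load('h_wrist.npz'))
o=ctrl.observe();tcp=o['tcp_pos'];
yd=np.array([np.sin(np.radians(19.7)),np.cos(np.radians(19.7)),0]);xd=np.array([yd[1],-yd[0],0])
def L(uv,z,n):
    p=(onplane(w,uv,z)[0]-tcp)*1000; print(n,'x %.2f y %.2f'%(p@xd,p@yd))
L((265.7,62),.1155,'hook right edge tip (x=+9)')
L((242.,57.5),.112,'hook left edge slope(x=-9)')
L((265.2,57.),.112,'hook right edge slope')
L((255,55.2),.1065,'barb y=110.5')
L((255,59),.1155,'tip outer y=107?')
L((240.0,54),.131,'slot left');L((271.25,56),.131,'slot right')
L((255,51.7),.131,'slot far 108');L((269,66.2),.135,'slot near 99')
L((255,33.5),.135,'lid front edge 118')
# top view of end b
t=dict(np.load('h_top.npz'));X=np.array([.5297,.2037,0])-yd*.1035;u=proj(t,[*X[:2],.131]).ravel();print(u)
u0,v0=u.round().astype(int);print(t['pixels'][v0-8:v0+9,u0-9:u0+10,2]);Q=cloud(t);print(np.nan_to_num(Q[v0-8:v0+9,u0-9:u0+10,2]*1000).astype(int))
E
```

```text
hook right edge tip (x=+9) x 6.28 y 105.64
hook left edge slope(x=-9) x -10.58 y 109.27
hook right edge slope x 6.01 y 109.58
barb y=110.5 x -1.30 y 111.88
tip outer y=107? x -1.27 y 107.60
slot left x -10.97 y 107.64
slot right x 9.39 y 106.43
slot far 108 x -1.20 y 109.01
slot near 99 x 7.82 y 99.58
lid front edge 118 x -1.16 y 118.62
[187.72227865 209.82672596]
[[ 50  45  50  47  55  49  50  48  47  53  50  48  53  50  52  57  66  83
  104]
 [ 52  48  46  48  51  47  51  48  51  53  49  52  52  51  55  57  60  89
  112]
 [ 53  47  50  49  51  51  53  52  47  49  47  48  52  51  49  48  65  92
  117]
 [ 47  45  45  50  48  47  50  49  42  46  47  50  54  54  47  53  73 100
  115]
 [ 49  47  51  49  50  47  47  47  42  46  48  51  48  52  47  52  65  94
  114]
 [ 48  44  52  46  48  48  50  39  40  36  55  49  48  54  53  51  55  85
  104]
 [ 48  50  46  48  48  49  40  40  40  50  44  54  52  49  47  49  56  85
  112]
 [ 48  45  48  48  49  50  39  41  44  49  50  55  48  53  51  45  66  98
  114]
 [ 49  47  48  50  47  44  38  37  46  45  47  51  50  50  46  44  76 103
  122]
 [ 4
[... 1322 characters left out ...]
 107  99 101 118 136 136 135 138 133  67   2
    2]
 [134 138 136 139 139 139 107 105 105 104 136 137 134 137 141  73  64   0
   -1]
 [137 137 136 142 135 136 106 101 102 118 140 138 135 138 139  73   1   0
    2]
 [138 140 137 138 139 135 138 138 139 121 136 141 140 137  71  66   1  -1
    0]
 [137 139 137   0 137 137 137 136 136 135 137 140 135 139  73  57   2  -1
    3]
 [137 133 139 138 136 138 140 135 136 134 137 138 135 137  74   1   0   2
    0]
 [136 136 134 140 136 137 138 135 138 139 138 135 138  74  69   0   0   0
    0]
 [139 136 141 138 138 138 137 137 138 136 138 137 139  73  61  -2   1   3
    0]
 [134 137 137 136 136 139 139 139 138 138 135 139 136  73   2   2   0   5
    6]]
```

Request:
{"api": "servo_tool", "payload": {"plan": [[-0.16, 0.09, 0, 0, 0, 0, 0], [0, 0, -0.5, 0, 0, 0, 0], [0, 0, -0.4, 0, 0, 0, 0], [0, 0, 0, 0, 0, 0, 0], [0, 0, 0, 0, 0, 0, 0]]}}

```text
time: 6.5
tcp_pos: [0.5277, 0.2033, 0.1386]
orientation: [-0.0, 0.818, 0.575, -0.0]
force: [-1.0, -0.0, -0.7]
gripper_width: 0.0131
grasp_force: 30.0
```

```bash
cat > n.py <<'E'
from h import *
o=ctrl.observe();tcp=o['tcp_pos'];print(tcp,o['orientation'],o['force'],o['moment'])
w=shot('wrist');im=w['pixels'];f=im[...,2].astype(float);P=cloud(w)
zl=np.nanmedian(P[40:48,200:240,2]);print('lid top z',zl)
np.set_printoptions(linewidth=250)
print(im[48:72,236:277,2]);print(np.nan_to_num(P[52:72,236:277:3,2]*1000).round().astype(int))
t=shot('top');s=shot('side')
for n,c in(('w',w),('t',t),('s',s)): np.savez('n_%s.npz'%n,**{k:c[k] for k in('pixels','depth','R','t','K')})
E
python3 n.py
```

```text
[0.52774466 0.2032809  0.13864144] [-4.60597507e-05  8.18000294e-01  5.75217782e-01 -1.43461965e-04] [-0.97823189 -0.04138107 -0.68111343] [-0.05076022 -0.11434158 -0.01188058]
lid top z 0.12574223487047162
[[ 97 100  98  96  98 102  96 100  97  98  98 100  99 101 100 100 101 100 100  97  99  98  97  98  99  95  99  99 100  97  98 101 100 100  97  99 100  99 103 100 102]
 [ 99  99 100  98  96  97  92  96  94  95  95  95  96  97  95  90  96  95  94 100  98  97  95  95  99  99  96  96  96  97  96  96  94  98  95  94 101 102  97 101 100]
 [ 98  95  97  98  94  96  94  93  94  94  93  94  92  94  92  95  93  98  89  93  93  92  92  91  93  92  94  93  90  96  93  94  96  93  94  95  98 102 104 103 101]
 [ 98 101  98  98 108 120 127 124 124 122 121 120 120 124 123 119 122 121 120 121 119 119 120 120 123 123 122 118 121 121 121 120 123 126 118 111  99  99 102 101  99]
 [ 96 100  99 106 135 167 177 168 158 155 154 154 154 153 153 157 156 151 153 153 154 156 155 153 153 153 155 152 154 152 152 155 164 173 169 146 112 102  98 102  99]
 [100 100 101 114 156 198 202 182 156 145 142 144 146 146 
[... 3596 characters left out ...]
5   0 116 114 116 115 115 116 116 116 115 126 125]
 [126 125  -1 115 114 114 116 116 115 116 115 115 125 126]
 [124 126  -1 114 115 114 115 115 115 115 114 115 125 126]
 [125 127   0 111 112 113 113 112 112 109 111  -3 126 126]
 [125 127  -1 109 109 108 108 107 107 108 108   0 126 125]
 [126 125  -1 103 104 106 104 104 104 103 105  -1 125 126]
 [127 127 125 125 124 126 125 126 126 126 126 126 126 125]
 [127 125 125 125 126 126 126 126 126 126 127 126 126 126]
 [126 125 126 125 126 126 125 126 126 126 126 125 126 126]
 [125 126 126 125 126 126 126 125 125 126 126 127 124 127]
 [126 125 126 126 126 126 125 127 126 126 125 125 125 126]
 [126 126 126 126 125 124 126 126 125 126 125 126 125 125]]
```

```bash
python3 - <<'E'
from h import *
np.set_printoptions(linewidth=250)
w=dict(np.load('n_w.npz'));tcp=ctrl.observe()['tcp_pos']
yd=np.array([np.sin(np.radians(19.65)),np.cos(np.radians(19.65)),0]);xd=np.array([yd[1],-yd[0],0])
def L(c,uv,z,n):
    p=(onplane(c,uv,z)[0]-tcp)*1000; print(n,'x %.2f y %.2f'%(p@xd,p@yd))
for n,uv,z in [('barb 110.5',(256,53.2),.1065),('tip outer 107',(256,56.6),.1155),('tip inner 103',(256,62.7),.1155),('slot far 108',(256,51.5),.1217),('slot near 99',(241,65.8),.1255),('front edge',(256,0),0)][:5]: L(w,uv,z,n)
t=dict(np.load('n_t.npz'));Q=cloud(t);im=t['pixels']
R=cv2.resize(im[195:225,170:208],None,fx=1,fy=1)
X=tcp-yd*.103;u0,v0=proj(t,[*X[:2],.125]).ravel().round().astype(int)
p=(Q-tcp)*1000; px=p@xd; py=p@yd
sl=(slice(v0-9,v0+9),slice(u0-9,u0+10)); z=np.nan_to_num(Q[sl][...,2]*1000)
print(z.astype(int))
m=(z>111)&(z<121)&(np.abs(px[sl])<15); print('tip b x',px[sl][m].round(1),'y',py[sl][m].round(1))
h=(z<121)&(np.abs(px[sl])<16)&(np.abs(py[sl]+103)<8);v,u=np.where(h);q=np.array([(onplane(t,[a+u0-9,b+v0-9],.1255)[0]-tcp)*1000 for a,b in zip(u,v)]);print('opening n',len(v),'x',(q@xd).mean(),(q@xd).min(),(q@xd).max(),'y',(q@yd).mean())
print('tip b mean x on plane', )
v,u=np.where(m);q=np.array([(onplane(t,[a+u0-9,b+v0-9],.116)[0]-tcp)*1000 for a,b in zip(u,v)]);print((q@xd).round(1),(q@yd).round(1))
E
```

```text
barb 110.5 x -0.28 y 111.27
tip outer 107 x -0.29 y 107.29
tip inner 103 x -0.30 y 103.49
slot far 108 x -0.28 y 109.11
slot near 99 x -9.99 y 99.85
[[128 125 127 131 128 125 127 129 131 126 130 129 127 130 128 129 127 132 128]
 [129 129 131 129 128 126 130 129 127 127 128 129 128 130 126 129 128 125 126]
 [129 129 127 128 128 128 126 130 126 127 127 130 129 131 131 128 131 130   0]
 [128 129 133 127 127 130 127 125 128 132 130 127 126 130 128 127 129 131   1]
 [131 129 129 131 130 130 130 131 128 101 102 100 130 130 128 130 129   4   0]
 [130 130 128 127 127 129 129 129 124  98 101 119 129 126 128 127 129  66   1]
 [127 127 128 127 127 124 127 131 107 101 102 117 129 130 128 124 127  63   0]
 [130 131 127 128 129 131 129 125 100 100 113 122 127 128 128 128  70   0   4]
 [130 129 130 128 127 132 124 108 100 102 115 128 131 131 130 129  70   2   0]
 [130 128 130 130 127 128 129 103 102 103 116 129 128 130 126 126  64   0  -1]
 [131 131 128 130 131 126 126 100 101 115 130 127 126 129 128  70   2   3   4]
 [131 127 131 131 130 129 105 103 103 116 128 130 128 129 128  68   0   0   0]
 [127 129 128 131 128 128 128 129 103 109 127 131 124 125 127  60   1  -1   0]
 [125 129 130 131 127 127 128 130 131 125 127 129 129 130  71   0   3  -1   0]
 [126 130 129 128 128 130 128 128 128 124 127 131 129 130  66   1   0   5   0]
 [128 129 124 130 129 127 125 130 129 130 130 127 126 126  60   5   1   1   1]
 [129 129 129 132 130 131 131 131 127 128 127 131 128  71   4   0   2   0   3]
 [128 126 128 129 130 129 131 128 127 127 131 128 131  63   1   1   4   1   0]]
tip b x [ 9.9  7.8  5.   2.7  0.5 -2.4 -4.7] y [-103.1 -103.6 -101.5 -102.7 -103.6 -102.  -102.9]
opening n 70 x -2.0129909551534397 -15.152711337554807 11.772930896113632 y -115.53256973894281
tip b mean x on plane
[10.1  7.9  4.9  2.7  0.5 -2.4 -4.6] [-102.5 -103.3 -101.9 -102.7 -103.5 -102.1 -102.9]
```

Request:
{"api": "servo_tool", "payload": {"plan": [[-0.02, -0.04, 0, 0, 0, 0, 0], [0, 0, -0.3, 0, 0, 0, 0], [0, 0, -0.3, 0, 0, 0, 0], [0, 0, -0.2, 0, 0, 0, 0], [0, 0, 0, 0, 0, 0, 0]]}}

```text
time: 7.15
tcp_pos: [0.5274, 0.2028, 0.1304]
orientation: [-0.0, 0.818, 0.575, -0.0]
force: [0.2, -0.8, -2.6]
gripper_width: 0.0135
grasp_force: 30.0
```

Request:
{"api": "servo_tool", "payload": {"plan": [[0, 0, -0.2, 0, 0, 0, 0], [0, 0, -0.2, 0, 0, 0, 0], [0, 0, 0, 0, 0, 0, 0]]}}

```text
time: 7.45
tcp_pos: [0.5277, 0.203, 0.1268]
orientation: [0.0, 0.818, 0.575, 0.0]
force: [-0.8, -0.5, -2.4]
gripper_width: 0.0132
grasp_force: 30.0
```

```bash
python3 - <<'E'
from h import *
for _ in range(4):
    o=ctrl.observe();print(o['tcp_pos'].round(4),o['force'].round(2),o['moment'].round(3)); w=shot('wrist')
P=cloud(w);np.set_printoptions(linewidth=250)
print(np.nan_to_num(P[48:70,234:280:3,2]*1000).round().astype(int))
E
```

```text
[0.5277 0.203  0.1268] [-0.84 -0.47 -2.41] [-0.002 -0.141  0.037]
[0.5276 0.203  0.1268] [ 0.83 -0.19 -2.12] [-0.03  -0.137  0.074]
[0.5276 0.203  0.1268] [ 0.36 -0.26 -2.29] [ 0.019 -0.118 -0.001]
[0.5277 0.203  0.1269] [ 0.01  0.44 -3.01] [ 0.039 -0.127  0.013]
[[113 114 115 114 115 114 114 113 113 115 114 114 114 114 114 114]
 [114 114 115 114 114 114 113 114 114 114 113 115 113 115 114 116]
 [114 114 115 114 113 114 114 114 114 115 115 114 114 114 114 114]
 [115 115 114 112 112 112 112 112 111 112 112 112 112 115 114 114]
 [114 115 114 111 112 111 112 111 111 112 112 112   1 114 115 114]
 [116 114 114 113 113 112 113 113 113 114 114 113   0 113 114 115]
 [114 114 114 115 115 116 115 114 116 116 116 115   0 113 114 114]
 [113 115 114 115 115 116 116 115 116 116 116 116  -1 115 114 114]
 [115 114 112 117 115 116 115 116 115 115 115 116  -1 114 115 114]
 [114 115 115 115 116 116 115 115 115 115 116 116  -1 114 114 114]
 [114 115 114   0 115 115 116 116 115 115 115 115   1 113 114 114]
 [114 114 113 115 115 115 114 115 114 114 114 113  -1 115 114 113]
 [114 114 114 111 111 111 111 111 110 112 110 110   0 114 113 114]
 [113 114 114 108 109 107 108 108 108 107 109 108  -1 113 115 115]
 [114 113 116 104 104 104 104 105 105 105 103 104  70 114 115 114]
 [113 113 115 101 100 100 101 101 100 100 100 101  70 114 115 113]
 [115 114 114  71  97  98  96  95  97  97  96  97  71 114 115 113]
 [114 115 114  72  93  93  93  93  91  93  93  92  70 113 116 115]
 [114 114 115 114 114 116 114 115 114 114 113 114 115 114 115 115]
 [115 115 114 115 114 114 114 114 115 115 113 115 114 114 113 114]
 [115 115 114 115 115 115 115 114 114 114 114 114 114 115 114 115]
 [114 113 115 115 115 114 114 113 114 115 114 115 114 115 114 114]]
```

Request:
{"api": "servo_tool", "payload": {"plan": [[0, 0, -0.2, 0, 0, 0, 0], [0, 0, -0.1, 0, 0, 0, 0], [0, 0, 0, 0, 0, 0, 0]]}}

```text
time: 7.95
tcp_pos: [0.5279, 0.2031, 0.1242]
orientation: [0.0, 0.818, 0.575, 0.0]
force: [-0.6, -0.2, 3.0]
gripper_width: 0.0135
grasp_force: 30.0
```

Request:
{"api": "servo_tool", "payload": {"plan": [[0, 0, -0.1, 0, 0, 0, 0], [0, 0, -0.1, 0, 0, 0, 0], [0, 0, 0, 0, 0, 0, 0]]}}

```text
time: 8.25
tcp_pos: [0.5279, 0.2031, 0.1221]
orientation: [0.0, 0.818, 0.575, 0.0]
force: [0.1, 0.3, 4.8]
gripper_width: 0.0133
grasp_force: 30.0
```

Request:
{"api": "servo_tool", "payload": {"plan": [[0, 0, -0.1, 0, 0, 0, 0], [0, 0, -0.1, 0, 0, 0, 0], [0, 0, 0, 0, 0, 0, 0]]}}

```text
time: 8.55
tcp_pos: [0.5278, 0.203, 0.12]
orientation: [0.0, 0.818, 0.575, 0.0]
force: [0.6, -0.2, 4.6]
gripper_width: 0.0131
grasp_force: 30.0
```

Request:
{"api": "servo_tool", "payload": {"plan": [[0, 0, -0.1, 0, 0, 0, 0], [0, 0, -0.1, 0, 0, 0, 0], [0, 0, 0, 0, 0, 0, 0]]}}

```text
time: 8.85
tcp_pos: [0.5278, 0.2029, 0.1179]
orientation: [0.0, 0.818, 0.575, 0.0]
force: [0.6, -0.8, 3.9]
gripper_width: 0.0132
grasp_force: 30.0
```

Request:
{"api": "servo_tool", "payload": {"plan": [[0, 0, -0.1, 0, 0, 0, 0], [0, 0, -0.1, 0, 0, 0, 0], [0, 0, 0, 0, 0, 0, 0]]}}

```text
time: 9.15
tcp_pos: [0.5278, 0.2029, 0.1159]
orientation: [0.0, 0.818, 0.575, 0.0]
force: [2.3, -0.5, 4.4]
gripper_width: 0.013
grasp_force: 30.0
```

Request:
{"api": "servo_tool", "payload": {"plan": [[0, 0, -0.1, 0, 0, 0, 0], [0, 0, -0.1, 0, 0, 0, 0], [0, 0, 0, 0, 0, 0, 0]]}}

```text
time: 9.45
tcp_pos: [0.5277, 0.2029, 0.1139]
orientation: [0.0, 0.818, 0.575, 0.0]
force: [0.5, -0.5, 3.6]
gripper_width: 0.0132
grasp_force: 30.0
```

Request:
{"api": "servo_tool", "payload": {"plan": [[0, 0, -0.1, 0, 0, 0, 0], [0, 0, -0.05, 0, 0, 0, 0], [0, 0, 0, 0, 0, 0, 0]]}}

```text
time: 9.75
tcp_pos: [0.5273, 0.2027, 0.1119]
orientation: [-0.0, 0.818, 0.575, -0.0]
force: [1.0, 0.5, 0.2]
gripper_width: 0.0128
grasp_force: 30.0
```

Request:
{"api": "servo_tool", "payload": {"plan": [[0, 0, -0.05, 0, 0, 0, 0], [0, 0, -0.05, 0, 0, 0, 0], [0, 0, 0, 0, 0, 0, 0]]}}

```text
time: 10.05
tcp_pos: [0.5275, 0.203, 0.1111]
orientation: [-0.0, 0.818, 0.575, -0.0]
force: [-0.3, 0.7, 0.1]
gripper_width: 0.0131
grasp_force: 30.0
```

Request:
{"api": "servo_tool", "payload": {"plan": [[0, 0, -0.05, 0, 0, 0, 0], [0, 0, -0.05, 0, 0, 0, 0], [0, 0, 0, 0, 0, 0, 0]]}}

```text
time: 10.35
tcp_pos: [0.5275, 0.2033, 0.1103]
orientation: [-0.0, 0.818, 0.575, 0.0]
force: [0.6, 1.8, 0.2]
gripper_width: 0.0134
grasp_force: 30.0
```

```bash
python3 - <<'E'
from h import *
np.set_printoptions(linewidth=250)
w=shot('wrist');P=cloud(w);t=shot('top');s=shot('side')
print(np.nan_to_num(P[46:70,234:280:3,2]*1000).round().astype(int))
g=P[30:200,150:360].reshape(-1,3);g=g[np.abs(g[:,2]-np.nanmedian(g[:,2]))<.006];A=np.c_[g[:,:2]-[.5275,.203],np.ones(len(g))];print('plane',np.linalg.lstsq(A,g[:,2],rcond=None)[0],len(g))
o=ctrl.observe();print(o['tcp_pos'],o['force'],o['moment'])
a=cv2.resize(w['pixels'][15:115,180:330],(600,400),interpolation=cv2.INTER_CUBIC)[:300]
b=cv2.resize(t['pixels'][160:235,130:230],(400,300),interpolation=cv2.INTER_CUBIC)
d=cv2.resize(s['pixels'][215:315,180:313],(400,300),interpolation=cv2.INTER_CUBIC)
cv2.imwrite('pics/j.png',np.vstack([np.hstack([a,np.zeros((300,200,3),np.uint8)]),np.hstack([b,d])]))
np.savez('p_s.npz',**{k:s[k] for k in('pixels','depth','R','t','K')})
E
```

```text
[[ 98  97  97  97  98  98  97  97  97  98  99  97  99  97  97  98]
 [ 98  98  98  99  98  99  98  99  98  97  98  98  97  99  98  99]
 [ 99  99  98 100  97   0  99  99  98  98  98  98  97  99  98  98]
 [ 99  97  98  99  97  97  98  98  99  98  96  97  97  97  98  97]
 [ 99  98  98  97  97  98  98  97  97  98  98  96  97  97  97  96]
 [ 98  98  97  98  98  97  97  99  98  99  98  98  98  98  98  98]
 [ 98  99  99  99 100 100 100  99 100 100  99 100  99  99  98  99]
 [ 98  98  98   0 100 100 101 101 102 102 101 102 101  99  97  97]
 [ 97  98  98 102 102 101 103 104   0 102 103 103 102  98  96  97]
 [ 98  99  97 104 105 104 104 105 104 104 104 105 104  97  99  97]
 [ 98  98  97 105 106 105 106 105 106 106 106 105 104  98  98  98]
 [ 97  97  98 106 107 106 106 107 106 104 106 105 105  98  99  98]
 [ 97  98  98 106 105 106 107 106 107 105 106 107 104  98  97  98]
 [ 97  98  99 106 106 107 105 104 105 106 106 106 105  98  99  98]
 [ 98  97  97 104 107 105 105 105 106 106 105 107 104  98  98  97]
 [ 98  98  98 104 104 105 104 106 105 104 106 104 105 100  99  99]
 [ 98  97  98 101 102 102 102 102 101 101 101 101 101  98  98  98]
 [ 96  97  98  97  96  97  95  96  96  96  97  95  96  98  98  98]
 [ 98  98  98  92  91  92  92  91  91  90  90  93  62  98  98  97]
 [ 97  97  98  61  86  86  86  86  87  85  85  86  61  98  98  97]
 [100  97  99  98  97  97  98  98  98  98  98  97  97  99  98  97]
 [ 97  99  98  98  98  98  97  97  97  99  97  98  98  97  98  98]
 [ 98  98  99  99  98  97  97  98  97  97  98  98  98  97  98  98]
 [ 97  99  98  99  98  98  99  98  98  98  98  98  97  96  98  96]]
plane [0.00187092 0.00296942 0.09762074] 30854
[0.5275564  0.20319243 0.11029941] [ 1.03992473  0.91450424 -0.36870942] [ 0.3548016  -0.16053177 -0.01714182]
```

View pics/j.png

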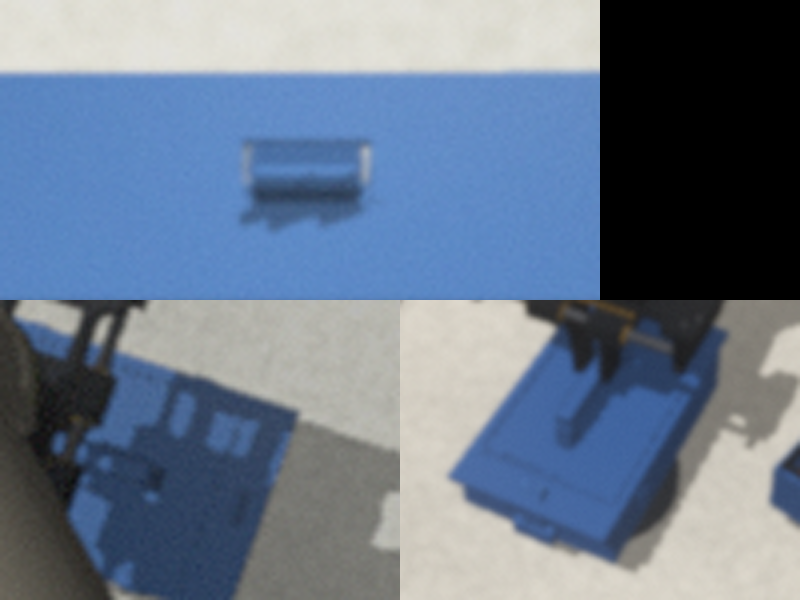

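Wrist crop: hook a stands through the slot at (305,175), its sloped outer face against the end bar. Depth puts its tip only 8 mm above the lid, so it has not snapped yet (it should be about 12 mm). I'll check the b end in the top depth.

```bash
cat > q.py <<'E'
from h import *
np.set_printoptions(linewidth=250)
o=ctrl.observe();tcp=o['tcp_pos'];print(tcp,o['force'].round(2),o['moment'].round(3),o['gripper_width'])
yd=np.array([np.sin(np.radians(19.65)),np.cos(np.radians(19.65)),0]);xd=np.array([yd[1],-yd[0],0])
t=shot('top');Q=cloud(t);X=tcp-yd*.103;u0,v0=proj(t,[*X[:2],tcp[2]-.01]).ravel().round().astype(int)
print(np.nan_to_num(Q[v0-9:v0+9,u0-11:u0+13,2]*1000).astype(int))
for n,c in(('top',t),('side',shot('side')),('wrist',shot('wrist'))):
    P=cloud(c);p=(P-tcp);x=p@xd;y=p@yd
    for e,m in(('a end',(abs(x)<.06)&(y>.085)&(y<.116)&(abs(x)>.014)),('b end',(abs(x)<.06)&(y<-.085)&(y>-.116)&(abs(x)>.014))):
        z=P[m][:,2]; 
        if len(z)>30:
            z=z[abs(z-np.median(z))<.004]; print(n,e,len(z),'lid top z',np.median(z).round(4))
    for e,sg in(('a',1),('b',-1)):
        m=(abs(x)<.008)&(abs(sg*y-.105)<.006); z=P[m][:,2]
        if len(z)>4: print(n,'hook',e,len(z),np.nanpercentile(z,[50,90,97]).round(4))
E
python3 q.py
```

```text
[0.5275564  0.20319243 0.11029941] [ 1.04  0.91 -0.37] [ 0.355 -0.161 -0.017] 0.013370601553139447
[[102 101 103 101  99 103 100 100 101 100 100 100 100  97  98  99 102 100 102  99 101   0   0   3]
 [ 98  95 100 100 102 101 102  98 100 100  99 100 101  98  99  96  98  98  98 100   1   2   7   0]
 [ 99 102 100  98  98 103 101  98 100  99  99  97 100 100  99  98  97 101  98  99   3   4   1   2]
 [ 99 101 101 102 100 102 101  99 100  98  97 100  98 101 100  99 101 103  97  97   2   2   1   0]
 [100  99  98  99 101 100 102 103  98  99  97 108 109  98  97 102 103  98  98   4  -1   0  -1   0]
 [ 98  99  98 101 101 100  99 100 101 103 108 110 104 102  99 100  98 103  99   1   3   4  -1   0]
 [101 100 100 103  98 100   0 100  99  97 108 102 101 104  97  99 102  98  97   1   2   0   1   1]
 [101  97  97 103 102  97  97  99 100 107 107 101 102  98 101  96  99  99   0   0   2   1   4   3]
 [ 98 100 104 102 102  99 100  99 100 110 107 103 101 102 100  99 102  99   0   1   0   1   2   1]
 [ 98  97 103 103  98  97 100  99 100 107 104 105  99 100 100  97 100  94   1   3   1   1   2   5]
 [ 99 100 1
[... 322 characters left out ...]
8 101  97 100  99  99 101 100   1   3   3   0   2   0   0   0]
 [102 100  97 100 100 102 101  95 103  98  99 100 100 101 100  97   1  -2   2   0   3   2   1   0]
 [103  97  98  99 103  99 101  98  98  99 100  98  99  97  96  97   0   0   0   1   1   2   3   5]
 [ 99 102 101 101 100 100 100 101  97  98 102 102  97 100  98   1   5   5   1   0   2   2   0   1]
 [ 99  99 101  96 101 101  99  99  99  99 100 101 101  98 101   3  -1   3   0   0   4   3   1   0]]
top b end 96 lid top z 0.5522
top hook b 60 [0.0995 0.1073 0.1088]
side a end 83 lid top z 0.0606
side b end 39 lid top z 0.099
side hook a 112 [0.0667 0.1055 0.1076]
wrist a end 7355 lid top z 0.0979
wrist hook a 524 [0.1001 0.1059 0.1066]
```

Both hooks are through their slots by about 8 mm, evenly. Continuing the press.

Request:
{"api": "servo_tool", "payload": {"plan": [[0, 0, -0.05, 0, 0, 0, 0], [0, 0, -0.05, 0, 0, 0, 0], [0, 0, 0, 0, 0, 0, 0]]}}

```text
time: 10.95
tcp_pos: [0.5276, 0.2032, 0.1096]
orientation: [-0.0, 0.818, 0.575, 0.0]
force: [-1.6, 2.0, 3.7]
gripper_width: 0.0134
grasp_force: 30.0
```

Request:
{"api": "servo_tool", "payload": {"plan": [[0, 0, -0.05, 0, 0, 0, 0], [0, 0, -0.05, 0, 0, 0, 0], [0, 0, 0, 0, 0, 0, 0]]}}

```text
time: 11.25
tcp_pos: [0.5276, 0.2033, 0.1087]
orientation: [0.0, 0.818, 0.575, 0.0]
force: [-2.3, 1.4, 6.3]
gripper_width: 0.0135
grasp_force: 30.0
```

Request:
{"api": "servo_tool", "payload": {"plan": [[0, 0, -0.05, 0, 0, 0, 0], [0, 0, -0.05, 0, 0, 0, 0], [0, 0, 0, 0, 0, 0, 0]]}}

```text
time: 11.55
tcp_pos: [0.5276, 0.2033, 0.1078]
orientation: [0.0, 0.818, 0.575, 0.0]
force: [-2.5, 1.1, 6.7]
gripper_width: 0.0131
grasp_force: 30.0
```

Request:
{"api": "servo_tool", "payload": {"plan": [[0, 0, -0.05, 0, 0, 0, 0], [0, 0, -0.05, 0, 0, 0, 0], [0, 0, 0, 0, 0, 0, 0]]}}

```text
time: 11.85
tcp_pos: [0.5276, 0.2033, 0.1071]
orientation: [0.0, 0.818, 0.575, 0.0]
force: [-3.9, 0.9, 9.8]
gripper_width: 0.0133
grasp_force: 30.0
```

Request:
{"api": "servo_tool", "payload": {"plan": [[0, 0, -0.05, 0, 0, 0, 0], [0, 0, -0.05, 0, 0, 0, 0], [0, 0, 0, 0, 0, 0, 0]]}}

```text
time: 12.15
tcp_pos: [0.5277, 0.2032, 0.1068]
orientation: [0.0, 0.818, 0.575, 0.0]
force: [-7.2, -0.7, 16.5]
gripper_width: 0.0132
grasp_force: 30.0
```

```bash
python3 q.py | grep -v '\[\['
```

```text
[0.52767778 0.20322401 0.10684625] [-7.21 -0.67 16.5 ] [-0.126  1.554  0.037] 0.013234167431321739
 [ 97  96  99  97  95 102  97  95  92  95  96  95  98  97  97  96  97  94  98  98  96   2   4   4]
 [ 94  98  96  98  98  99  99  96  99  94  96  97   0  94  97  99  96  99  95  98   4   0   0   3]
 [ 98  96  97  95  97  99  95  96  97  96  98  98  98  94  96  96  97  96  98  96   1   5   1   4]
 [ 95  96  96  97  99  96  96  94  96  96  95  91 106  96  97  95  98  95  99  96   0   2   0   2]
 [ 92  96  96  98 100  97  98  96  99  95  95  90 109 105  98  95  94  95  94   0   0   1   3   0]
 [ 97  99  96  98 100  98  98  97  95  93  93 109 105 103 100  95  95  97  98   0   0   3   2   0]
 [ 94  96  96  94  96  98  98  95  95  96  92 110 107 102 101  95  95  95  93  -1  -2   2   0   1]
 [ 98  93  94  98  99  97  98  97  95  97 108 112 104  99  99  96  99  98   2   0   1   2   3   3]
 [ 98  96  98  98  98  97  97  97  95  93 106 110 103 102  98  98  97  98   1   4   0   0   0   0]
 [ 96  97  96  96  97  97  96  95  97  91 111 105 101 100  98  99  99  97   1   2   1   2   1   0]
 [ 96  97  
[... 224 characters left out ...]
  97  98  98  95 101  96  95   3   3   0   0   0   0   3   3]
 [ 95  98  97  97  98  96  96  95  95  98  96  93  95  97  96  98   3   3   2   2   0   2  -2  -4]
 [ 98  97  95  96  96  97  98  99  96  97  94  94  97  96  97  98   1   3   1   0  -1   1   2   2]
 [ 98  97  94  96  96  97  96  96  96  96  99  99  96  95  97   0   4  -1   0   0   0   1   0   4]
 [ 99  94  98  95  95  97  96  95  98  94  96  94   0  94  95   5   3   0   2   1  -1   2   2   4]]
top b end 103 lid top z 0.5494
top hook b 56 [0.0966 0.1091 0.1107]
side a end 69 lid top z 0.0578
side b end 34 lid top z 0.0963
side hook a 99 [0.0648 0.1058 0.1087]
wrist a end 7353 lid top z 0.0942
wrist hook a 551 [0.0991 0.106  0.1065]
```

```bash
cat > r.py <<'E'
from h import *
np.set_printoptions(linewidth=250)
o=ctrl.observe();tcp=o['tcp_pos'];print(tcp,o['force'].round(2),o['moment'].round(3))
yd=np.array([np.sin(np.radians(19.65)),np.cos(np.radians(19.65)),0]);xd=np.array([yd[1],-yd[0],0])
w=shot('wrist');P=cloud(w);p=(P-tcp)*1000;x=p@xd;y=p@yd
lt=np.nanmedian(P[(abs(x)>15)&(abs(x)<50)&(y>90)&(y<115)][:,2]);print('lid top',lt)
for a in np.arange(96,119,1.):
    m=(abs(x+.3)<7)&(abs(y-a)<.5);z=P[m][:,2]
    if len(z): print('a y',a,len(z),((np.nanmedian(z)-lt)*1000).round(1))
ed=[];f=w['pixels'][...,2].astype(float)
uv=proj(w,tcp+(xd*-.0003)+yd*.118+[0,0,lt-tcp[2]]);print('front edge proj',uv)
u=245;print(f[20:75,256],)
cv2.imwrite('pics/k%d.png'%int(o['time']*100),cv2.resize(w['pixels'][25:85,215:305],(600,400),interpolation=cv2.INTER_CUBIC))
E
python3 r.py
```

```text
[0.52767229 0.20323791 0.10684753] [-6.82 -0.38 17.08] [-0.135  1.57   0.031]
lid top 0.0941462394962235
a y 96.0 39 -0.1
a y 97.0 37 0.0
a y 98.0 28 -0.3
a y 99.0 42 0.1
a y 100.0 21 -0.3
a y 101.0 21 -4.2
a y 104.0 218 -1.8
a y 105.0 48 11.5
a y 106.0 38 11.7
a y 107.0 41 11.3
a y 108.0 9 9.2
a y 109.0 28 7.7
a y 110.0 23 5.7
a y 111.0 22 3.8
a y 112.0 15 1.9
a y 113.0 35 -0.0
a y 114.0 40 0.1
a y 115.0 35 -0.3
a y 116.0 43 -0.0
a y 117.0 38 0.0
a y 118.0 38 0.1
front edge proj [[255.73337714  34.82055349]]
[223. 222. 222. 219. 220. 220. 219. 221. 221. 221. 223. 219. 205. 160. 118. 101. 100. 101. 101.  97. 102. 101. 101.  95.  97.  84.  79.  76.  78.  83.  85.  91.  80.  65.  63.  57.  55.  48.  43.  47.  46.  46.  48.  48.  55.  56.  65.  70.  79.
  89.  95.  94.  95.  96.  93.]
```

Hook a's barb now stands over the end bar, reaching about y=112 against the slot edge at 109, with its tip 11.7 mm above the lid. I'll ease up with the stand while still holding, then re-check both ends.

Request:
{"api": "servo_tool", "payload": {"plan": [[0, 0, 0.1, 0, 0, 0, 0], [0, 0, 0.1, 0, 0, 0, 0], [0, 0, 0.1, 0, 0, 0, 0], [0, 0, 0, 0, 0, 0, 0]]}}

```text
time: 12.75
tcp_pos: [0.5276, 0.2032, 0.1079]
orientation: [-0.0, 0.818, 0.575, 0.0]
force: [1.2, 3.6, -1.1]
gripper_width: 0.0131
grasp_force: 30.0
```

```bash
python3 q.py; python3 r.py | head -24
```

```text
[0.5275641  0.20323056 0.10794963] [ 1.23  3.63 -1.09] [ 0.946 -0.366 -0.021] 0.01310369203281309
[[ 97  96  98  98  95  98 101  95  98  98 102  99  98 100  97  96  99  99  96  98  96   2  -1   0]
 [ 97  97  97  96  99  97 100  95  95  94 101  98  99  99  97 100  97  98  96  97  94   1   4   7]
 [ 98  99  95  98  98  98  96  96 101  99  97 101  96  99  98 102  99  98  94  98   0  -1   0  -1]
 [100  97  98  98 101 100  95  96  99 100  95  97  98  97  96  96  98  96  97  98  -2   2   0   0]
 [ 95  96  95  99 102  96  97  94  96  95  94  91 108  98  98  97  96  99  96  94   1   2   1   1]
 [ 99 101 101  97  97  96  95  97  99  96 102  91 110 107 105  99  99  95  96   1   0   0   3   0]
 [ 94  97  99 101  99  94  96  98  97  98  97 106 110 106  99  99  97  95  97   3   3   2   0   4]
 [101  99  97 100  98  97  97  96  97  96  95 107 108 104 101  96  95  98  93   0   5   2   2   0]
 [ 97  98 101 101  96  98  97  95  97  95 110 109 105 100  99  97  99  98  -1   0   1   3  -1   1]
 [ 97  99  99 101  98  94  99  99  97  92 109 107 103 101  97  98  95  98   2   0   2   0   2   5]
 [ 98  98 10
[... 1066 characters left out ...]
4.39 -4.02] [ 1.039 -0.523 -0.039]
lid top 0.09511520008334354
a y 96.0 38 -0.0
a y 97.0 34 -0.1
a y 98.0 31 -0.1
a y 99.0 42 -0.0
a y 100.0 22 -0.2
a y 104.0 227 -3.8
a y 105.0 52 10.3
a y 106.0 42 11.0
a y 107.0 27 10.4
a y 108.0 23 8.6
a y 109.0 23 6.8
a y 110.0 23 4.9
a y 111.0 22 3.2
a y 112.0 23 0.0
a y 113.0 41 0.2
a y 114.0 33 0.2
a y 115.0 39 0.0
a y 116.0 39 0.1
a y 117.0 37 0.0
a y 118.0 38 0.1
front edge proj [[255.76124055  34.90864639]]
[223. 224. 221. 219. 220. 222. 221. 221. 221. 223. 222. 221. 206. 160. 118. 102.  99. 101. 100.  99. 100.  99.  98.  97.  99.  92.  81.  76.  80.  80.  87.  91.  84.  67.  60.  55.  52.  49.  46.  49.  49.  46.  44.  46.  51.  60.  66.  73.  81.
```

Request:
{"api": "servo_tool", "payload": {"plan": [[0, 0, 0, 0, 0, 0, 0.3], [0, 0, 0, 0, 0, 0, 0.4], [0, 0, 0, 0, 0, 0, 0.5], [0, 0, 0, 0, 0, 0, 0.5], [0, 0, 0, 0, 0, 0, 0.5], [0, 0, 2, 0, 0, 0, 0.5], [0, 0, 3, 0, 0, 0, 0.5], [0, 0, 4, 0, 0, 0, 0.5], [0, 0, 4, 0, 0, 0, 0.5]]}}

```text
time: 13.85
tcp_pos: [0.5272, 0.2027, 0.2397]
orientation: [0.0, 0.818, 0.575, -0.0]
force: [1.1, -0.4, 0.1]
gripper_width: 0.0437
grasp_force: 0.0
```

```bash
cat > s.py <<'E'
from h import *
np.set_printoptions(linewidth=250)
o=ctrl.observe();print(o['tcp_pos'],o['force'].round(2),o['gripper_width'])
c0=np.array([.5279,.2043,.097])
yd=np.array([np.sin(np.radians(19.65)),np.cos(np.radians(19.65)),0]);xd=np.array([yd[1],-yd[0],0])
for n in('wrist','top','side'):
    w=shot(n,'pics/s_%s_%d.png'%(n,int(o['time']*100)));P=cloud(w);p=(P-c0)*1000;x=p@xd;y=p@yd
    m=(abs(x)>15)&(abs(x)<60)&(abs(y)<112)&(P[...,2]<.125)&(P[...,2]>.085)
    A=np.c_[x[m],y[m],np.ones(m.sum())]
    if m.sum()<100: continue
    z=P[m][:,2]*1000;k=np.ones(len(z),bool)
    for _ in range(4): s=np.linalg.lstsq(A[k],z[k],rcond=None)[0];k=abs(A@s-z)<3
    print(n,'lid top plane',s.round(4),k.sum(),'a end',(s[2]+113*s[1]).round(2),'b end',(s[2]-113*s[1]).round(2))
    for e in(1,-1):
        print('  ','a' if e>0 else 'b',[(int(a),round(float(np.nanpercentile(P[q][:,2]*1000-(s[2]+e*a*s[1]),60)),1)) for a in np.arange(99,117,1.5) if (q:=(abs(x)<7)&(abs(e*y-a)<.9)&(P[...,2]>.03)).sum()>2])
E
python3 s.py
```

```text
[0.52723514 0.20272357 0.23966524] [ 1.11 -0.38  0.12] 0.04367726263746341
wrist lid top plane [1.0000e-03 2.0000e-04 9.5227e+01] 11870 a end 95.25 b end 95.21
   a [(99, -3.5), (100, -5.0), (102, -7.6), (103, 2.0), (105, 11.1), (106, 10.4), (108, 6.9), (109, 3.9), (111, 0.6), (112, 0.0), (114, -0.1), (115, 0.3)]
   b [(114, 0.4), (115, 0.1)]
top lid top plane [ 1.70000e-03 -9.00000e-04  9.77836e+01] 2330 a end 97.68 b end 97.89
   a []
   b [(99, -3.4), (103, 10.6), (105, 9.7), (106, 8.7), (108, 5.3), (109, 2.8), (111, 0.9), (112, 0.5), (114, -0.7), (115, 0.6)]
side lid top plane [ 5.00000e-04 -7.00000e-04  9.73851e+01] 2415 a end 97.31 b end 97.46
   a [(100, -1.8), (105, 8.9), (106, 1.5), (108, -24.8), (109, -1.6), (111, 0.0), (112, -0.2), (114, 0.2), (115, -0.6)]
   b [(100, 3.9), (102, 4.8), (103, 8.1), (105, 4.2)]
```

```bash
python3 - <<'E'
import cv2,glob,numpy as np
t=cv2.imread(glob.glob('pics/s_top_*.png')[0]);w=cv2.imread(glob.glob('pics/s_wrist_*.png')[0])
cv2.imwrite('pics/z.png',np.vstack([cv2.resize(w[:220,100:420],(436,300)),cv2.resize(t[150:250,95:240],(436,300))]))
E
```

```text
(no output)
```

View pics/z.png

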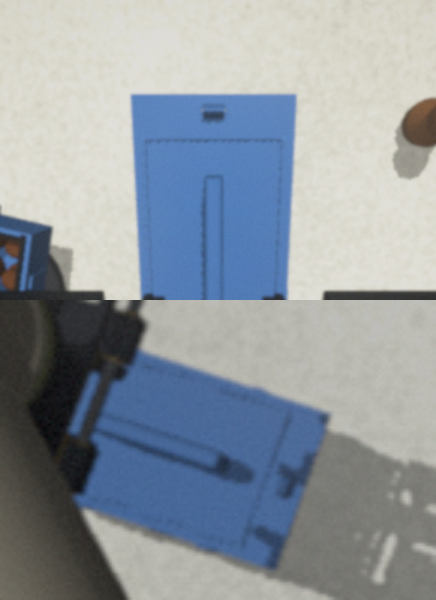

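The lid sits level on the box: hook a shows through its slot at (213,113) and hook b at about (290,475). The gripper is clear of it and the doll still stands at (420,120). Handing in.

```bash
python3 -c "
from rig import ctrl
print(ctrl.finish_job())"
```

```text
the job is handed in; nothing more can be done
None
```

The lid is clipped on the farthest box with both hooks snapped and the lid level. The highest press force I read was about 19 N, and I let go and handed in at about 14 s, but the judge gave no verdict.

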